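Release the sheep's head from the tilted spring chuck and stand it on the green tile

TASK

The freshly coated white sheep's head is locked in the leaning spring chuck. Pull the chuck's brass collar back along its leaning axis, turn it counter-clockwise to its open stop and let it settle into the green notches so that it stays open; then lift the head out and stand it upright on its steel foot in the middle of the mint-green tile, lowering it into place rather than dropping it. Leave the collar open, and do not shift anything else on the table.

Things in the scene. Friction and masses are not known exactly. Their poses are not given: they have to be found in the camera images.
- stand: The spring chuck's fixed stand: grey base plate 150 x 120 x 14 mm flat on the table, z up. From it a dark steel barrel, 33 mm diameter, leans 0.55 rad (31.5 degrees) from vertical towards the stand's -x side, roughly towards the robot. The brass collar sits near the barrel's outer end, the head in the end. A grey boss at the barrel's foot is 50 mm or more below the collar's centre along the axis.
- collar_center (a point): Centre of the brass spring collar, an octagonal open sleeve 52 mm across flats and 24 mm tall (-12 to +12 mm along z). z = the leaning chuck axis, pointing up and outwards; x = normal of one of two flats with red stripes; the eight flats are 45 degrees apart, so any multiple of 45 degrees about z is a good grasp. The frame moves and turns with the collar.
- seat (a point): Fixed point of the chuck: where head_center lies when the head is fully seated, 38 mm out along the axis from the locked collar's centre. The head's crown is 53 mm out from that collar centre, so the gripper straddles the head while its fingertips pinch the upper 12 to 18 mm of the collar. Below the collar is a fixed notched ring of 48 mm diameter, narrower than the collar, then only barrel.
- collar_pull (a joint): How far the collar is pulled out along its axis (m), away from the base: 0 locked, 0.012 the limit. A spring pulls it back with 6 N at 0, rising 0.5 N per mm. Two teeth under the collar sit in notches of the fixed ring, so it can turn only while pulled out more than 0.008, best 0.010 to 0.011. Resting in the open notches it reads 0.004.
- collar_turn (a joint): Turn of the collar (rad), counter-clockwise seen looking down on it (right-handed about z of collar_center): 0 to 0.05 locked (red-floored notches), 1.309 (75 degrees) the open stop, where the teeth drop into green-floored notches (they fit from about 1.24 on). In between they ride on the ring at 0.008. Friction 0.03 N m. When open, the collar's inner lugs no longer cover the plug's crossbar.
- head_center (a point): Middle of the white sheep's head to be released: barrel-shaped, 34 mm diameter (full width over the middle 14 mm), 30 mm tall, small white nose and ears, black eyes, on a steel plug; 60 g. z = its axis, foot to crown. In the chuck, the opened collar's top is 22 mm below this point. The foot sits 9 mm deep: pull straight out along the axis by at least 40 mm to clear the collar.
- head: The white head with its plug; origin at the centre of the underside of its flat round foot (24 mm diameter), z up its axis; head_center is 48 mm above. A crossbar 38 x 9 x 5 mm lies 10 to 15 mm above the underside, then a neck of 14 mm diameter up to the head at 33 mm.
- green_tile_top (a point): Middle of the top face of the mint-green round tile, 110 mm diameter, 10 mm thick, fixed flat on the table. A head standing on it has its head_center 48 mm above this point.
- pink_tile_top (a point): Middle of the top face of the pink round tile, same size; a finished brown head stands on it. The two tiles may change places. Not to be used.
- painted_head_center (a point): Middle of the finished brown sheep's head that stands on the pink tile, same shape and size as the white one; leave alone.
- tub_mid (a point): Middle of a white plastic tub, 110 mm diameter, 110 mm tall; bystander.
- paint_red_mid (a point): Middle of a white paint bottle with red label, 48 mm diameter, 140 mm tall; bystander.
- tape_mid (a point): Middle of a roll of paper tape lying flat, 90 mm diameter, 24 mm tall; bystander.
- tumbler_mid (a point): Middle of a drinking glass, 72 mm diameter, 100 mm tall; bystander.
- spoon_mid (a point): A steel spoon lying on the table; bystander.
- brush_mid (a point): A red paint brush lying on the table; bystander.
Mind the look-alikes: they are no part of the job. Of the things that look like the part that bears green_tile_top, take the one that is nearest to the robot's base at the start. Of the things that look like the head, the smaller one is meant.

How it is judged:
On the way, in this order (a step that is already met when the one before it is completed fails the run):
1. the collar is pulled back out of its locked notches while the head is still seated (value of joint collar_pull above 0.007 m and distance between head_center and seat below 0.01 m), for 0.05 s.
2. the collar is turned to its open stop and has settled in the open notches, the head still in the chuck (value of joint collar_turn above 1.15 rad and value of joint collar_pull below 0.0065 m and distance between head_center and seat below 0.012 m), for 0.2 s.
3. the white head is lowered, still held by the fingers, to within about 10 mm of standing on the green tile (contact force between the fingers and head above 0.3 N and horizontal distance between head_center and green_tile_top below 0.045 m and z of head_center in the frame of green_tile_top below 0.058 m), for 0.05 s.
At the end, for the whole second after the job is handed in: The collar rests in its open notches (turned more than 1.15 rad and out by less than 6.5 mm), and the white head stands still and upright (within 0.12 rad) on its foot on the green tile, its axis within 35 mm of the tile's middle, released (value of joint collar_turn above 1.15 rad and value of joint collar_pull below 0.0065 m and horizontal distance between head_center and green_tile_top below 0.035 m and z of head_center in the frame of green_tile_top between 0.042 and 0.054 m and angle between head_center's own z axis and vertical below 0.12 rad and linear speed of head below 0.02 m/s); the robot touches nothing.
It fails at once if a bystander (tub, bottle, tape, glass, spoon, brush or the painted head) is shifted by more than 30 mm (distance of any of tub_mid, paint_red_mid, tape_mid, tumbler_mid, spoon_mid, brush_mid, painted_head_center from where it was at the start of the episode above 0.03 m).
It also fails if it takes over 51 s, if anything falls off the work surface, if the arm or the gripper's body presses on something with over 40 N, if the wrist force passes 120 N, or if a joint passes its speed limit or range.

ROBOT

A 6-joint arm with a two-finger parallel gripper is mounted at the origin on the work surface. World frame = base frame: x ahead of the robot, y to its left, z up, the work surface at z = 0. Lengths are in m, angles in rad, forces in N, time in s.
With the tool pointing down it reaches from about 0.3 to 0.875 m from the base axis. Payload 6.4 kg.
Tool frame: the origin (TCP) lies midway between the tips of the shut fingers; the grasp point (between the pads) lies 19 mm behind it; z points along the fingers, y is the line along which they close (so a half turn about z gives the same grasp; the last joint's range is limited). The gripper opens to 85 mm and grips with 20 to 120 N. Pads are 22 mm wide; open, the fingers measure 114 mm over their backs; the gripper's body (76 mm by 85 mm) begins 54 mm behind the grasp point. The pads swing forward as they close: fully open they stand 13 mm farther back than shut.
Start: joints at [1.033, 0.181, 1.607, -0, 1.354, -0.206], TCP at [0.187, 0.544, 0.231] pointing down, gripper open.
Joint ranges: [-2.99, 2.99], [-0.89, 2.07], [0.3, 2.58], [-1.14, 4.28], [0, 2.63], [-3.12, 3.12]. Speed limits (rad/s): [2.57, 2.57, 3.01, 3.14, 3.14, 3.14].

INTERFACE

Orientations are given as a unit quaternion [w, x, y, z].
In Python, from bench import status, camera, ctrl gives the robot as it stands. The module is installed in compiled form; this text tells all that it offers.
- The arm moves only by the shell command python3 -m handwheel 'ROWS'. ROWS is JSON, a list that holds one entry, the list of rows, each a list of 7 numbers: the opening, from -1 (shut) to 1 (fully open), then the shift along the tool's x, y, z in cm, then the turn, a rotation vector about the tool's x, y, z in degrees. A call has 1 to 10 rows; each row is the pose to reach, as a shift and turn from the pose commanded when the call began, along the tool's axes at that moment; what a row does not reach only later rows make up. A row lasts 1/8 s, in which the tool goes at most 62.5 mm and 10.7 degrees, less where a joint would pass 70% of its speed; a pose out of reach is approached as far as the arm can. A call with a gripper value outside its range is refused whole. The fingers move at their own pace and stop on an object; the grip force is fixed at half the most. Time passes only in rows, so rows that repeat a pose let the fingers close. It gives the time, the measured TCP pose, the force, the opening and the grip force at its end, in the units of the state.
- status.get_obs(): the state, without advancing time (a new reading comes with each control period).
- camera(name): name is "side" or "top"; returns a dict with "frame" (480x640x3 uint8, blue, green, red), "depth" (480x640 float32, m along the optical axis (not along the pixel's ray), 0 where there is no reading), "fx", "fy", "cx", "cy" (pixels), "dist" ([k1, k2, p1, p2, k3] as OpenCV has them; the pictures are not rectified), "extrinsics" (4x4, takes a point from camera to world coordinates). Camera axes: x right, y down, z forward; pixel columns grow to the right and rows downward; lengths in m; the calibration is good to about 2 mm. A picture is of the moment at which its call begins.
- ctrl.hand_in(): hands the job in; it is judged then, once.
The state is a dict: "time_s": time; "q": joint angles; "dq": joint speeds; "joint_efforts": joint torques, N m; "eef_pos": TCP position; "eef_rot": TCP orientation; "wrist_force": force on the tool from outside, world axes, zero at the start; "torque": the same for the moment, N m; "opening": opening from 0.0 (shut) to 1.0 (fully open); "grasp_force": force on a finger pad.
Only numpy, scipy, OpenCV 4.12 (cv2) and the standard library are available. Lean on these libraries where they do the work, as an engineer would, in place of code of your own. Each camera call takes 0.05 s, during which the arm holds its last target. There are 200 camera calls.

## Working session

There is one attempt and no reset: what is moved stays moved. The work goes in short steps, Python scripts to look and compute and a shell command to move; the robot and the scene stay as the last step left them, time stands still between calls to the robot, and variables do not carry over. Pictures are saved under pics/ and viewed, at most 10 in all, crops included, and the job is handed in when it is done.

```bash
mkdir -p pics; cat > h.py <<'E'
import numpy as np, cv2, pickle
from scipy.spatial.transform import Rotation as R
def grab(tag):
    from bench import camera
    for n in ("side","top"):
        c=camera(n); pickle.dump(c,open(f"{tag}_{n}.pkl","wb")); cv2.imwrite(f"pics/{tag}_{n}.png",c["frame"])
def load(tag,n): return pickle.load(open(f"{tag}_{n}.pkl","rb"))
def ray(c,uv):
    K=np.array([[c["fx"],0,c["cx"]],[0,c["fy"],c["cy"]],[0,0,1.]])
    p=cv2.undistortPoints(np.array(uv,float).reshape(-1,1,2),K,np.array(c["dist"],float)).reshape(-1,2)
    T=np.array(c["extrinsics"]); d=np.c_[p,np.ones(len(p))]@T[:3,:3].T
    return T[:3,3],d
def plane(c,uv,z):
    o,d=ray(c,uv); return o+d*((z-o[2])/d[:,2])[:,None]
def dep(c,uv):
    o,d=ray(c,uv); uv=np.array(uv,int).reshape(-1,2); return o+d*c["depth"][uv[:,1],uv[:,0]][:,None]
def proj(c,P):
    K=np.array([[c["fx"],0,c["cx"]],[0,c["fy"],c["cy"]],[0,0,1.]]); T=np.linalg.inv(np.array(c["extrinsics"]))
    return cv2.projectPoints(np.array(P,float).reshape(-1,3),cv2.Rodrigues(T[:3,:3])[0],T[:3,3],K,np.array(c["dist"],float))[0].reshape(-1,2)
E
python3 - <<'E'
from h import *
from bench import status
grab("a")
print(status.get_obs())
for n in("side","top"):
    c=load("a",n); print(n,c["fx"],np.round(c["extrinsics"],3).tolist())
E
```

```text
{'time_s': 0.1, 'q': array([ 1.03269866e+00,  1.81475208e-01,  1.60790017e+00, -2.54036147e-07,
        1.35384918e+00, -2.06282849e-01]), 'dq': array([ 0.00144203, -0.00268316, -0.00297678, -0.00050886,  0.00063658,
       -0.0016571 ]), 'joint_efforts': array([ 6.82071259e-04, -4.45872831e+01, -3.52238882e+01, -2.54768711e-04,
        4.06368330e-03,  2.58055917e-05]), 'eef_pos': array([0.18701967, 0.54319821, 0.2304733 ]), 'eef_rot': array([-2.96611217e-04,  1.65147268e-01,  9.86268581e-01, -7.60132433e-04]), 'wrist_force': array([ 1.17345808, -0.82875978,  0.50016214]), 'torque': array([-0.00328468, -0.04687016, -0.00388062]), 'grasp_force': 0.0, 'opening': 0.9995519657987421}
side 530.0659330451689 [[0.877, -0.299, 0.377, 0.145], [-0.481, -0.553, 0.68, -0.695], [0.005, -0.777, -0.629, 0.792], [0.0, 0.0, 0.0, 1.0]]
top 462.3665520828292 [[0.016, -0.995, 0.096, 0.472], [-1.0, -0.015, 0.003, 0.052], [-0.001, -0.096, -0.995, 0.996], [0.0, 0.0, 0.0, 1.0]]
```

View pics/a_side.png

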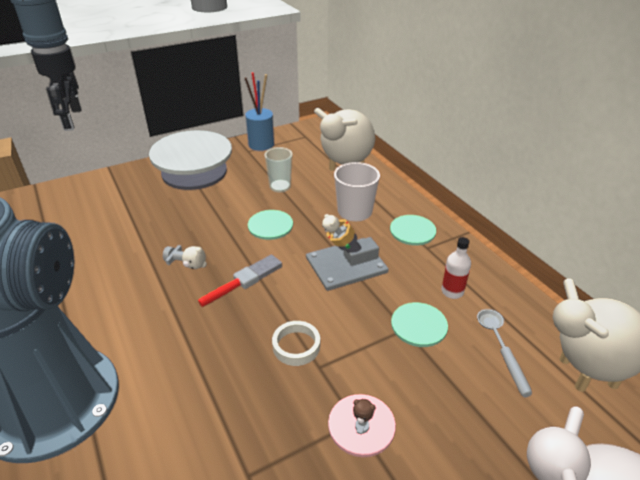

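View pics/a_top.png

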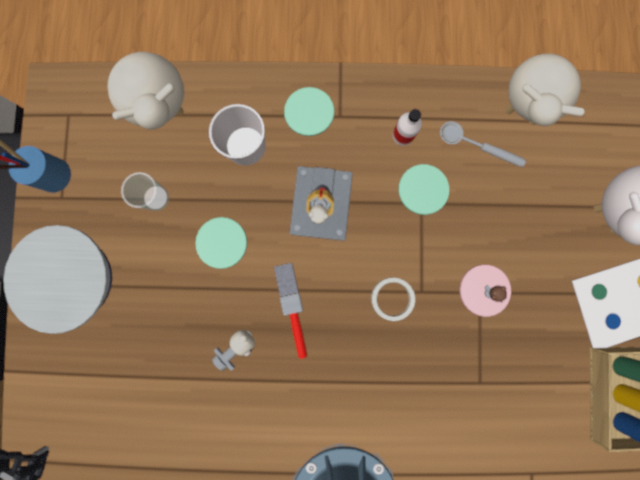

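The top view shows three mint tiles at (221,243), (424,189) and (309,111). There are two white heads: one in the chuck at (319,213) and a loose one at (240,345). The brown head is at (498,293), with large sheep figures around the edge. I'll take the chuck head and, subject to measurement, the tile at (221,243). Next is the measurement and one close crop.

```bash
python3 - <<'E'
from h import *
t=load("a","top"); s=load("a","side")
def cents(c,lo,hi,amin):
    m=cv2.inRange(cv2.cvtColor(c["frame"],cv2.COLOR_BGR2HSV),lo,hi)
    n,l,st,ce=cv2.connectedComponentsWithStats(m); return [(ce[i],st[i,4]) for i in range(1,n) if st[i,4]>amin]
for c,nm in((t,"top"),(s,"side")):
    for ce,a in cents(c,(65,50,120),(90,255,255),300):
        p=plane(c,[ce],0.01)[0]; print(nm,"tile",ce.round(1),a,p.round(4),np.hypot(*p[:2]).round(3))
print("depth valid",(t["depth"]>0).mean(),(s["depth"]>0).mean())
# stand plate corner bolts & points by depth: plate pts z 10..18mm near
v,u=np.mgrid[150:255,275:370]; P=dep(t,np.c_[u.ravel(),v.ravel()])
pl=P[(abs(P[:,2]-.014)<.004)]; r=cv2.minAreaRect(pl[:,:2].astype(np.float32)*1000); print("plate",r,len(pl))
hs=P[P[:,2]>.06]; print("high pts",hs.min(0),hs.max(0),len(hs))
a=cv2.resize(t["frame"][155:250,275:370],(570,570),interpolation=cv2.INTER_CUBIC); b=cv2.resize(s["frame"][200:295,290:395],(630,570),interpolation=cv2.INTER_CUBIC)
cv2.imwrite("pics/crop1.png",cv2.resize(np.hstack([a,b]),(800,380)))
E
```

```text
top tile [308.8 111.1] 1817 [0.8279 0.0881 0.01  ] 0.833
top tile [423.5 189.2] 1930 [ 0.6571 -0.164   0.01  ] 0.677
top tile [220.9 242.5] 1962 [0.5345 0.2712 0.01  ] 0.599
side tile [270.  224.2] 1008 [0.5319 0.2639 0.01  ] 0.594
side tile [412.7 229.5] 1044 [0.8249 0.0815 0.01  ] 0.829
side tile [419.1 324.1] 1898 [ 0.655  -0.1703  0.01  ] 0.677
depth valid 0.9957877604166666 0.9960774739583333
plate ((624.6563720703125, 57.23731231689453), (120.1086196899414, 150.55043029785156), 84.61093139648438) 2462
high pts [0.47241325 0.03183868 0.06026796] [0.65086842 0.08442453 0.99641684] 809
```

View pics/crop1.png

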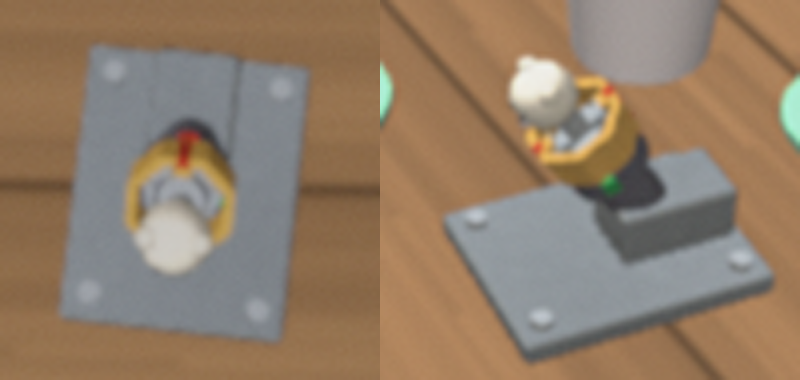

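The crop confirms the white head in the brass collar, leaning towards the robot, with red stripes on the flats facing fore and aft. The nearest mint tile is at about (0.533, 0.268). Next I'll find the collar centre.

```bash
python3 - <<'E'
from h import *
from scipy.optimize import least_squares
th=np.deg2rad(-5.4); sx=np.array([np.cos(th),np.sin(th),0])
u=-np.sin(.55)*sx+np.array([0,0,np.cos(.55)]); e2=np.cross([0,0,1],sx); e1=np.cross(e2,u) # e1 ~ +x, up
print("u",u,"e1",e1,"e2",e2)
out={}
for n,box in(("top",(275,150,370,255)),("side",(290,200,395,295))):
    c=load("a",n); h=cv2.cvtColor(c["frame"],cv2.COLOR_BGR2HSV)
    m=cv2.inRange(h,(12,110,90),(30,255,255)); mr=cv2.inRange(h,(0,170,90),(6,255,255)); mw=cv2.inRange(h,(0,0,150),(35,70,255))
    for nm,mm in(("brass",m),("red",mr),("white",mw)):
        z=np.zeros_like(mm); z[box[1]:box[3],box[0]:box[2]]=255; v,uu=np.nonzero(mm&z)
        P=dep(c,np.c_[uu,v]); P=P[(P[:,2]>.07)&(P[:,2]<.25)]
        if nm=="white": P=P[np.abs(P[:,2]-np.median(P[:,2]))<.03]
        out[n,nm]=P; q=np.c_[P@e1,P@e2,P@u]
        if len(P): print(n,nm,len(P),"world med",np.median(P,0).round(4),"e1",np.percentile(q[:,0],[2,50,98]).round(4),"e2",np.percentile(q[:,1],[2,50,98]).round(4),"u",np.percentile(q[:,2],[2,50,95,98]).round(4))
    # octagon outer fit: side points should lie on support 26mm
pickle.dump(out,open("out.pkl","wb"))
# head: fit sphere-ish cylinder axis: radius 17 using white pts
for n in("top","side"):
    P=out[n,"white"]
    f=least_squares(lambda p:np.linalg.norm(P-p,axis=1)-.0165,np.median(P,0)-[0,0,.01],loss="soft_l1",f_scale=.002)
    print(n,"head sphere",f.x.round(4),"-> collar",(f.x-.038*u).round(4),len(P),np.sqrt(np.mean(f.fun**2)))
E
```

```text
u [-0.52036752  0.04918921  0.85252452] e1 [ 0.84874099 -0.08022964  0.52268723] e2 [ 0.09410831  0.99556196 -0.        ]
top brass 220 world med [0.6183 0.0555 0.1126] e1 [0.5506 0.5803 0.5897] e2 [0.0925 0.1135 0.1407] u [-0.2375 -0.2186 -0.215  -0.2147]
top red 13 world med [0.6319 0.0577 0.1085] e1 [0.5853 0.5889 0.5898] e2 [0.1142 0.117  0.1193] u [-0.2535 -0.2341 -0.217  -0.2161]
top white 239 world med [0.5817 0.0624 0.143 ] e1 [0.5481 0.5643 0.5757] e2 [0.101  0.1173 0.1316] u [-0.1934 -0.1774 -0.1742 -0.1734]
side brass 307 world med [0.6067 0.0401 0.1017] e1 [0.5375 0.5661 0.5875] e2 [0.0869 0.0963 0.1335] u [-0.241  -0.2237 -0.2172 -0.216 ]
side red 1 world med [0.621  0.0558 0.1228] e1 [0.5868 0.5868 0.5868] e2 [0.114 0.114 0.114] u [-0.2157 -0.2157 -0.2157 -0.2157]
side white 175 world med [0.5793 0.0536 0.1394] e1 [0.5454 0.5605 0.5754] e2 [0.0966 0.1081 0.1269] u [-0.2115 -0.1796 -0.1761 -0.1758]
top head sphere [0.5851 0.0609 0.131 ] -> collar [0.6049 0.059  0.0986] 239 0.003012107102572212
side head sphere [0.5846 0.0588 0.1288] -> collar [0.6043 0.0569 0.0964] 175 0.003774561833612541
```

```bash
cat >> h.py <<'E'
th=np.deg2rad(-5.4); sx=np.array([np.cos(th),np.sin(th),0])
u=-np.sin(.55)*sx+np.array([0,0,np.cos(.55)]); e2=np.cross([0,0,1],sx); e1=np.cross(e2,u)
C=np.array([.6068,.058,.100])
def tool(alpha_deg,ax=None,a=None,b=None):
    ax=u if ax is None else ax; a=e1 if a is None else a; b=e2 if b is None else b
    al=np.deg2rad(alpha_deg); y=np.cos(al)*a+np.sin(al)*b; z=-ax; return np.c_[np.cross(y,z),y,z]
def go(p,M):
    from bench import status
    o=status.get_obs(); R0=R.from_quat(o["eef_rot"],scalar_first=True)
    d=R0.inv().apply(np.array(p)-o["eef_pos"])*100; r=(R0.inv()*R.from_matrix(M)).as_rotvec(degrees=True)
    print("t",o["time_s"],"q",o["q"].round(2),"open",round(o["opening"],3),"gf",round(o["grasp_force"],1),"F",o["wrist_force"].round(1))
    print("shift cm",d.round(2),"rot deg",r.round(1),"|r|",np.linalg.norm(r).round(1))
E
python3 -c "
from h import *
go(C+.08*u,tool(-45))"
```

```text
t 0.1 q [ 1.03  0.18  1.61 -0.    1.35 -0.21] open 1.0 gf 0.0 F [ 1.2 -0.8  0.5]
shift cm [-51.43 -33.17   6.26] rot deg [-36.8 -10.2 117.8] |r| 123.8
```

```bash
python3 -m handwheel '[[[1,-10,-7,0,-7,-2,24],[1,-20,-13,0,-15,-4,47],[1,-30,-20,0,-22,-6,70],[1,-40,-27,0,-30,-8,94],[1,-51.4,-33.2,6.3,-36.8,-10.2,117.8],[1,-51.4,-33.2,6.3,-36.8,-10.2,117.8],[1,-51.4,-33.2,6.3,-36.8,-10.2,117.8],[1,-51.4,-33.2,6.3,-36.8,-10.2,117.8],[1,-51.4,-33.2,6.3,-36.8,-10.2,117.8],[1,-51.4,-33.2,6.3,-36.8,-10.2,117.8]]]'; python3 -c "
from h import *
go(C+.08*u,tool(-45))"
```

```text
time_s: 1.35
eef_pos: [0.5659, 0.06, 0.1677]
eef_rot: [0.105, 0.856, 0.454, 0.226]
wrist_force: [-0.1, 1.3, -0.4]
opening: 0.997
grasp_force: 0.0
t 1.35 q [-0.16 -0.06  2.09  0.17  0.63  0.32] open 0.997 gf 0.0 F [-0.1  1.3 -0.4]
shift cm [ 0.14 -0.14 -0.07] rot deg [-4.8 -1.4 15.1] |r| 15.9
```

```bash
python3 -m handwheel '[[[1,0.1,-0.1,0,-3,-1,8],[1,0.1,-0.1,0,-4.8,-1.4,15.1],[1,0.1,-0.1,0,-4.8,-1.4,15.1],[1,0.1,-0.1,0,-4.8,-1.4,15.1]]]'; python3 - <<'E'
from h import *
go(C+.08*u,tool(-45))
grab("b")
t=load("b","top"); s=load("b","side")
# tool-axis points drawn: predicted collar rim + tip positions
for c,n,b in((t,"top",(260,140,375,255)),(s,"side",(285,180,400,295))):
    f=c["frame"].copy()
    a=np.linspace(0,2*np.pi,9)+np.pi/8
    pts=proj(c,[C+.012*u+.0281*(np.cos(x)*e1+np.sin(x)*e2) for x in a])
    k=5; im=cv2.resize(f[b[1]:b[3],b[0]:b[2]],None,fx=k,fy=k,interpolation=cv2.INTER_CUBIC)
    cv2.polylines(im,[((pts-[b[0],b[1]])*k).astype(np.int32)],True,(255,0,255),1)
    cv2.imwrite(f"pics/b_{n}c.png",im)
cv2.imwrite("pics/b_c.png",cv2.resize(np.hstack([cv2.imread("pics/b_topc.png"),cv2.imread("pics/b_sidec.png")]),(800,400)))
E
```

```text
time_s: 1.85
eef_pos: [0.5649, 0.0639, 0.1682]
eef_rot: [0.116, 0.904, 0.331, 0.246]
wrist_force: [0.0, -0.7, 0.5]
opening: 0.998
grasp_force: 0.0
t 1.85 q [-0.1  -0.07  2.11  0.01  0.55  0.76] open 0.998 gf 0.0 F [ 0.  -0.7  0.5]
shift cm [-0.11  0.16  0.03] rot deg [-0.1 -0.1  0.6] |r| 0.6
```

View pics/b_c.png

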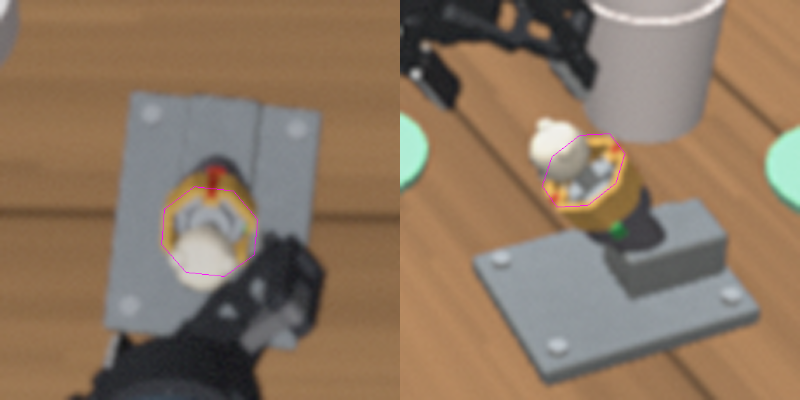

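The predicted rim (magenta) matches the collar within 2–3 mm in both views: top rim at about (210,232), side rim at about (585,170). The fingers straddle the axis, so I'll descend along it.

```bash
python3 -m handwheel '[[[1,-0.1,0.15,2,0,0,0.6],[1,-0.1,0.15,4,0,0,0.6],[1,-0.1,0.15,6,0,0,0.6],[1,-0.1,0.15,8,0,0,0.6],[1,-0.1,0.15,8.8,0,0,0.6],[1,-0.1,0.15,8.8,0,0,0.6],[1,-0.1,0.15,8.8,0,0,0.6]]]'; python3 -c "
from h import *
go(C-.009*u,tool(-45))"
```

```text
time_s: 2.82
eef_pos: [0.611, 0.0578, 0.094]
eef_rot: [0.114, 0.906, 0.325, 0.247]
wrist_force: [-0.5, 0.9, -0.1]
opening: 0.996
grasp_force: 0.0
t 2.825 q [-0.1   0.18  2.04  0.02  0.37  0.76] open 0.996 gf 0.0 F [-0.5  0.9 -0.1]
shift cm [-0.05 -0.02  0.17] rot deg [-0.1 -0.1 -0.1] |r| 0.2
```

```bash
python3 -m handwheel '[[[0.45,0,0,0.15,0,0,0],[0.45,0,0,0.15,0,0,0],[0.3,0,0,0.15,0,0,0],[0.3,0,0,0.15,0,0,0]]]'; python3 -m handwheel '[[[-1,0,0,0,0,0,0],[-1,0,0,0,0,0,0],[-1,0,0,0,0,0,0]]]';python3 - <<'E'
from h import *
go(C-.009*u,tool(-45))
from bench import status
o=status.get_obs();M=R.from_quat(o["eef_rot"],scalar_first=True); print("F tool",M.inv().apply(o["wrist_force"]).round(1),"T",M.inv().apply(o["torque"]).round(2))
E
```

```text
time_s: 3.32
eef_pos: [0.6115, 0.0579, 0.0921]
eef_rot: [0.114, 0.906, 0.325, 0.246]
wrist_force: [-1.3, 1.7, 0.1]
opening: 0.647
grasp_force: 0.5
time_s: 3.7
eef_pos: [0.6103, 0.059, 0.0918]
eef_rot: [0.113, 0.906, 0.326, 0.246]
wrist_force: [-11.1, 5.9, 9.9]
opening: 0.595
grasp_force: 59.5
t 3.7 q [-0.1   0.18  2.04  0.02  0.37  0.76] open 0.595 gf 59.5 F [-11.1   5.9   9.9]
shift cm [0.01 0.19 0.02] rot deg [-0.2 -0.  -0.1] |r| 0.3
F tool [  0.1  -6.8 -14.5] T [ 1.56 -0.08 -0.01]
```

```bash
python3 -m handwheel '[[[-1,0,-0.15,-0.3,0,0,0],[-1,0,-0.15,-0.6,0,0,0],[-1,0,-0.15,-0.9,0,0,0],[-1,0,-0.15,-1.05,0,0,0],[-1,0,-0.15,-1.05,0,0,0]]]';python3 - <<'E'
from h import *
go(C-.009*u,tool(-45))
from bench import status
o=status.get_obs();M=R.from_quat(o["eef_rot"],scalar_first=True); print("F tool",M.inv().apply(o["wrist_force"]).round(1),"T",M.inv().apply(o["torque"]).round(2))
grab("c"); 
for n in("top","side"):
    c=load("c",n); m=cv2.inRange(cv2.cvtColor(c["frame"],cv2.COLOR_BGR2HSV),(12,110,90),(30,255,255))
    m[:200 if n=="side" else 150]=0; m[295:]=0; m[:,:280]=0; m[:,395:]=0
    v,uu=np.nonzero(m); P=dep(c,np.c_[uu,v])@u; print(n,len(P),np.percentile(P,[2,50,95,98]).round(4))
E
```

```text
time_s: 4.32
eef_pos: [0.6053, 0.0595, 0.0999]
eef_rot: [0.114, 0.906, 0.325, 0.246]
wrist_force: [7.9, 2.0, -9.0]
opening: 0.595
grasp_force: 64.2
t 4.325 q [-0.1   0.15  2.05  0.01  0.38  0.77] open 0.595 gf 64.2 F [ 7.9  2.  -9. ]
shift cm [0.01 0.2  0.98] rot deg [-0.1 -0.1 -0.2] |r| 0.2
F tool [ 3.2 -0.6 11.6] T [ 0.63  0.39 -0.01]
top 8734 [-0.3861 -0.3192 -0.236  -0.2246]
side 5271 [-0.4255 -0.3045 -0.2414 -0.2119]
```

```bash
python3 -m handwheel '[[[-1,0,0,-0.08,0,0,-4],[-1,0,0,-0.08,0,0,-12],[-1,0,0,-0.08,0,0,-21],[-1,0,0,-0.08,0,0,-30],[-1,0,0,-0.08,0,0,-39],[-1,0,0,-0.08,0,0,-48],[-1,0,0,-0.08,0,0,-56],[-1,0,0,-0.08,0,0,-64],[-1,0,0,-0.08,0,0,-70],[-1,0,0,-0.08,0,0,-70]]]';cat > st.py <<'E'
from h import *
import sys
go(C-.009*u,tool(float(sys.argv[1])))
from bench import status
o=status.get_obs();M=R.from_quat(o["eef_rot"],scalar_first=True); print("F tool",M.inv().apply(o["wrist_force"]).round(1),"T",M.inv().apply(o["torque"]).round(2), "u",((o["eef_pos"]-C)@u*1000).round(1),"e1e2",((o["eef_pos"]-C)@e1*1000).round(1),((o["eef_pos"]-C)@e2*1000).round(1))
E
python3 st.py 30
```

```text
time_s: 5.68
eef_pos: [0.6054, 0.0593, 0.1009]
eef_rot: [0.235, 0.555, 0.786, 0.136]
wrist_force: [9.7, 2.2, -8.5]
opening: 0.589
grasp_force: 64.3
t 5.675 q [-0.1   0.15  2.05  0.01  0.39 -0.45] open 0.589 gf 64.3 F [ 9.7  2.2 -8.5]
shift cm [-0.14  0.02  1.06] rot deg [ 0.1 -0.1 -5.1] |r| 5.1
F tool [ 1.3  4.6 12.2] T [ 0.01  0.25 -0.01] u 1.6 e1e2 -0.8 1.1
```

Turned 70° cleanly, with no sign of slipping. Now to the stop.

```bash
python3 -m handwheel '[[[-1,0,0,0,0,0,-3],[-1,0,0,0,0,0,-5],[-1,0,0,0,0,0,-5]]]';python3 st.py 30;  python3 -m handwheel '[[[-1,0,0,0,0,0,-2],[-1,0,0,0,0,0,-2]]]';python3 st.py 30
```

```text
time_s: 6.05
eef_pos: [0.6055, 0.0593, 0.101]
eef_rot: [0.241, 0.521, 0.809, 0.126]
wrist_force: [9.3, 1.4, -8.7]
opening: 0.594
grasp_force: 64.3
t 6.05 q [-0.1   0.15  2.05  0.01  0.39 -0.54] open 0.594 gf 64.3 F [ 9.3  1.4 -8.7]
shift cm [-0.14  0.    1.06] rot deg [ 0.1 -0.1 -0.2] |r| 0.3
F tool [ 0.4  3.9 12.2] T [-0.05  0.22  0.3 ] u 1.6 e1e2 -0.7 1.1
time_s: 6.3
eef_pos: [0.6055, 0.0592, 0.101]
eef_rot: [0.243, 0.508, 0.817, 0.122]
wrist_force: [9.6, 1.8, -8.7]
opening: 0.596
grasp_force: 64.3
t 6.3 q [-0.1   0.15  2.05  0.02  0.39 -0.57] open 0.596 gf 64.3 F [ 9.6  1.8 -8.7]
shift cm [-0.13 -0.    1.06] rot deg [ 0.1 -0.1  1.6] |r| 1.6
F tool [ 0.5  4.3 12.3] T [-0.1   0.22  1.08] u 1.6 e1e2 -0.7 1.1
```

The torque rise shows the stop has been reached. I'll ease back and lower the collar into the notches.

```bash
python3 -m handwheel '[[[-1,0,0,0,0,0,1.5],[-1,0,0,0.2,0,0,1.5],[-1,0,0,0.4,0,0,1.5],[-1,0,0,0.6,0,0,1.5],[-1,0,0,0.65,0,0,1.5],[-1,0,0,0.65,0,0,1.5]]]';python3 st.py 30
```

```text
time_s: 7.05
eef_pos: [0.6086, 0.059, 0.0959]
eef_rot: [0.241, 0.518, 0.811, 0.125]
wrist_force: [3.8, 0.9, -1.9]
opening: 0.59
grasp_force: 65.3
t 7.05 q [-0.1   0.17  2.05  0.01  0.37 -0.55] open 0.59 gf 65.3 F [ 3.8  0.9 -1.9]
shift cm [-0.14  0.    0.46] rot deg [ 0.1 -0.1  0.3] |r| 0.3
F tool [-0.   2.5  3.5] T [0.25 0.12 0.54] u -4.4 e1e2 -0.7 1.2
```

```bash
python3 -m handwheel '[[[-0.1,0,0,0,0,0,0],[0.3,0,0,0,0,0,0],[0.6,0,0,0,0,0,0],[1,0,0,0,0,0,0],[1,0,0,0,0,0,0],[1,0,0,0,0,0,0]]]';python3 -m handwheel '[[[1,0,0,-2,0,0,0],[1,0,0,-5,0,0,0],[1,0,0,-8.5,0,0,0],[1,0,0,-8.5,0,0,0],[1,0,0,-8.5,0,0,0]]]';python3 st.py 30;python3 - <<'E'
from h import *
grab("d"); t=load("d","top"); s=load("d","side")
a=cv2.resize(t["frame"][160:240,280:360],(560,560),interpolation=cv2.INTER_CUBIC); b=cv2.resize(s["frame"][195:275,305:385],(560,560),interpolation=cv2.INTER_CUBIC)
cv2.imwrite("pics/d_c.png",cv2.resize(np.hstack([a,b]),(800,400)))
E
```

```text
time_s: 7.8
eef_pos: [0.6083, 0.0591, 0.0956]
eef_rot: [0.241, 0.517, 0.812, 0.125]
wrist_force: [-0.1, -1.0, -0.4]
opening: 1.002
grasp_force: 0.0
time_s: 8.43
eef_pos: [0.5641, 0.0631, 0.1677]
eef_rot: [0.241, 0.517, 0.812, 0.125]
wrist_force: [-0.0, -1.1, -0.8]
opening: 1.001
grasp_force: 0.0
t 8.425 q [-0.1  -0.07  2.11  0.01  0.55 -0.55] open 1.001 gf 0.0 F [-0.  -1.1 -0.8]
shift cm [-0.17  0.05  8.92] rot deg [ 0.1 -0.1  0.3] |r| 0.4
F tool [-0.8 -0.9  0.7] T [0.24 0.14 0.01] u 80.2 e1e2 -1.2 1.0
```

View pics/d_c.png

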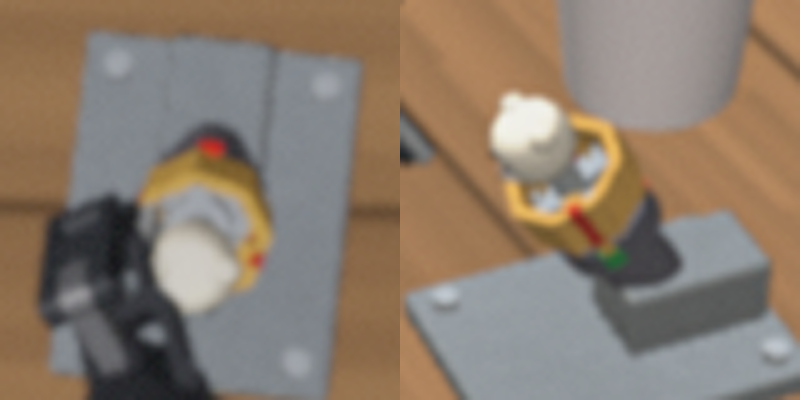

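The collar is open: its red stripe sits over the green notch at side (610,255). The head is still seated, with an ear at top (235,270) facing −e2, so a 45° finger line clears both the ears and the nose.

```bash
python3 -c "
from h import *
go(C-.001*e1+.0018*e2+.019*u,tool(45))"
```

```text
t 8.525 q [-0.1  -0.07  2.11  0.01  0.55 -0.55] open 1.0 gf 0.0 F [-0.3  0.4  0.5]
shift cm [-0.    0.14  6.06] rot deg [ -0.   -0.2 -14.7] |r| 14.7
```

```bash
python3 -m handwheel '[[[1,0,0.1,0,0,0,-8],[1,0,0.1,0,0,-0.2,-14.7],[1,0,0.1,2,0,-0.2,-14.7],[1,0,0.1,4,0,-0.2,-14.7],[1,0,0.1,6,0,-0.2,-14.7],[1,0,0.1,6,0,-0.2,-14.7],[0.2,0,0.1,6,0,-0.2,-14.7],[0.2,0,0.1,6,0,-0.2,-14.7],[0,0,0.1,6,0,-0.2,-14.7]]]'; python3 -m handwheel '[[[-1,0,0,0,0,0,0],[-1,0,0,0,0,0,0],[-1,0,0,0,0,0,0],[-1,0,0,0,0,0,0]]]'; python3 st.py 45
```

```text
time_s: 9.65
eef_pos: [0.5963, 0.0608, 0.1182]
eef_rot: [0.257, 0.409, 0.871, 0.092]
wrist_force: [0.1, 0.1, 0.0]
opening: 0.5
grasp_force: 0.0
time_s: 10.15
eef_pos: [0.5961, 0.0607, 0.1182]
eef_rot: [0.257, 0.409, 0.871, 0.092]
wrist_force: [-5.9, -0.2, 6.0]
opening: 0.361
grasp_force: 58.5
t 10.15 q [-0.1   0.1   2.07  0.    0.42 -0.79] open 0.361 gf 58.5 F [-5.9 -0.2  6. ]
shift cm [-0.1  -0.13  3.02] rot deg [0.1 0.1 0.1] |r| 0.2
F tool [ 0.8 -1.9 -8.2] T [0.48 0.22 0.02] u 21.2 e1e2 0.2 1.7
```

```bash
python3 -m handwheel '[[[-1,0,0,-0.5,0,0,0],[-1,0,0,-1,0,0,0],[-1,0,0,-2,0,0,0],[-1,0,0,-3,0,0,0],[-1,0,0,-4,0,0,0],[-1,0,0,-5,0,0,0],[-1,0,0,-6,0,0,0],[-1,0,0,-7,0,0,0],[-1,0,0,-7,0,0,0]]]'; python3 st.py 45;python3 - <<'E'
from h import *
grab("e"); t=load("e","top"); s=load("e","side")
a=cv2.resize(t["frame"][160:260,270:370],(500,500),interpolation=cv2.INTER_CUBIC); b=cv2.resize(s["frame"][170:290,275:395],(500,500),interpolation=cv2.INTER_CUBIC)
cv2.imwrite("pics/e_c.png",cv2.resize(np.hstack([a,b]),(800,400)))
# target: upright over the tile, same head-relative roll; 3 cm above
T=np.array([.5335,.268,.010])
ax=np.array([0,0,1.])
for al in(45,60,75,90):
  print(al); go(T+[0,0,.048+.06-.017],tool(al,ax,sx,e2))
E
```

```text
time_s: 11.28
eef_pos: [0.5597, 0.0642, 0.1781]
eef_rot: [0.257, 0.409, 0.871, 0.092]
wrist_force: [0.0, -0.3, -1.0]
opening: 0.365
grasp_force: 59.4
t 11.275 q [-0.1  -0.1   2.12  0.    0.57 -0.79] open 0.365 gf 59.4 F [ 0.  -0.3 -1. ]
shift cm [-0.07 -0.18 10.04] rot deg [0.1 0.2 0. ] |r| 0.2
F tool [ 0.2 -0.5  0.9] T [0.22 0.16 0.01] u 91.4 e1e2 0.4 1.8
45
t 11.375 q [-0.1  -0.1   2.12  0.    0.57 -0.79] open 0.361 gf 59.4 F [-0.   0.7 -0.5]
shift cm [19.7   8.66  4.1 ] rot deg [22.4 22.4  0. ] |r| 31.6
60
t 11.375 q [-0.1  -0.1   2.12  0.    0.57 -0.79] open 0.361 gf 59.4 F [-0.   0.7 -0.5]
shift cm [19.7   8.66  4.1 ] rot deg [ 19.3  25.2 -14.6] |r| 34.9
75
t 11.375 q [-0.1  -0.1   2.12  0.    0.57 -0.79] open 0.361 gf 59.4 F [-0.   0.7 -0.5]
shift cm [19.7   8.66  4.1 ] rot deg [ 16.   27.7 -29.2] |r| 43.3
90
t 11.375 q [-0.1  -0.1   2.12  0.    0.57 -0.79] open 0.361 gf 59.4 F [-0.   0.7 -0.5]
shift cm [19.7   8.66  4.1 ] rot deg [ 12.4  30.  -43.8] |r| 54.5
```

View pics/e_c.png

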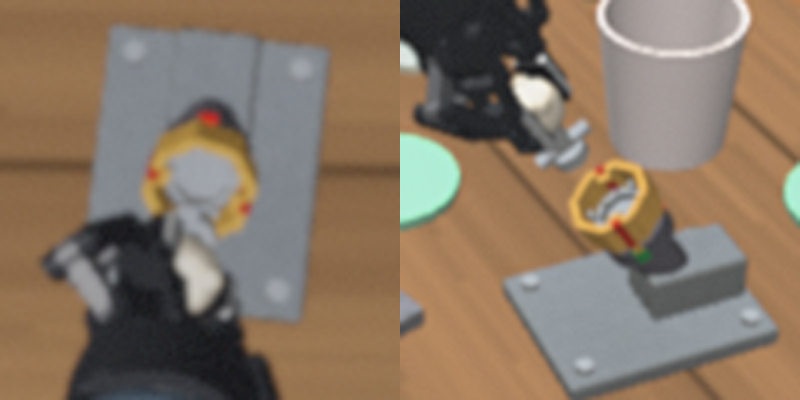

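The head is held at side (535,95) with its plug in line with the tool, and the open collar is empty and resting at (615,200). I'll carry it over the tile.

```bash
python3 -m handwheel '[[[-1,3,1.3,-1,0,0,0],[-1,7,3,-1,4,4,0],[-1,11,5,0,9,9,0],[-1,15,7,1,14,14,0],[-1,18,8,3,18,18,0],[-1,19.7,8.7,4.1,22.4,22.4,0],[-1,19.7,8.7,4.1,22.4,22.4,0],[-1,19.7,8.7,4.1,22.4,22.4,0]]]'; python3 - <<'E'
from h import *
T=np.array([.5335,.268,.010])
go(T+[0,0,.048+.06-.017],tool(45,np.array([0,0,1.]),sx,e2))
grab("f"); t=load("f","top"); s=load("f","side")
a=cv2.resize(t["frame"][190:290,175:275],(500,500),interpolation=cv2.INTER_CUBIC); b=cv2.resize(s["frame"][140:260,210:330],(500,500),interpolation=cv2.INTER_CUBIC)
cv2.imwrite("pics/f_c.png",cv2.resize(np.hstack([a,b]),(800,400)))
p=proj(s,[T+[0,0,.06],T+[0,0,.108],T]); print(((p-[210,140])*400/120).round())
E
```

```text
time_s: 12.38
eef_pos: [0.5335, 0.2678, 0.1007]
eef_rot: [0.0, 0.426, 0.905, -0.001]
wrist_force: [0.2, -0.5, -0.4]
opening: 0.362
grasp_force: 59.6
t 12.375 q [ 0.27  0.37  1.65 -0.    1.12 -0.42] open 0.362 gf 59.6 F [ 0.2 -0.5 -0.4]
shift cm [ 0.02  0.01 -0.03] rot deg [-0.1  0.   0. ] |r| 0.1
[[195. 210.]
 [191. 153.]
 [200. 277.]]
```

View pics/f_c.png

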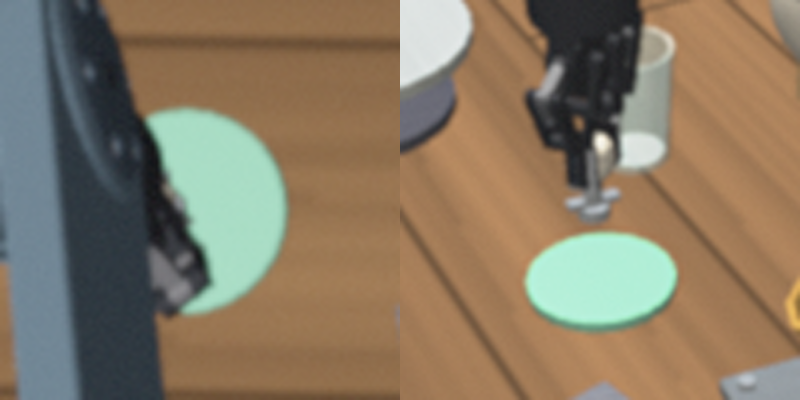

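The foot is at (197,212) in the side half, against a predicted (195,210). The head hangs vertical, centred about 60 mm above the tile, so I'll lower it.

```bash
python3 -m handwheel '[[[-1,0,0,1.5,0,0,0],[-1,0,0,3,0,0,0],[-1,0,0,4.5,0,0,0],[-1,0,0,5.2,0,0,0],[-1,0,0,5.5,0,0,0],[-1,0,0,5.5,0,0,0]]]';  python3 -m handwheel '[[[-1,0,0,0.1,0,0,0],[-1,0,0,0.2,0,0,0],[-1,0,0,0.2,0,0,0]]]'; python3 -m handwheel '[[[-1,0,0,0.1,0,0,0],[-1,0,0,0.1,0,0,0]]]'
```

```text
time_s: 13.22
eef_pos: [0.5339, 0.2683, 0.0461]
eef_rot: [-0.0, 0.426, 0.905, -0.0]
wrist_force: [0.5, -0.3, -0.5]
opening: 0.359
grasp_force: 59.6
time_s: 13.6
eef_pos: [0.5338, 0.2682, 0.0443]
eef_rot: [-0.0, 0.426, 0.905, -0.0]
wrist_force: [0.2, 0.3, -0.2]
opening: 0.36
grasp_force: 59.6
time_s: 13.85
eef_pos: [0.5337, 0.2682, 0.0431]
eef_rot: [-0.0, 0.426, 0.905, -0.001]
wrist_force: [-0.2, 0.1, -0.3]
opening: 0.361
grasp_force: 59.6
```

```bash
python3 -m handwheel '[[[-1,0,0,0.1,0,0,0],[-1,0,0,0.1,0,0,0]]]';  python3 -m handwheel '[[[-1,0,0,0.1,0,0,0],[-1,0,0,0.1,0,0,0]]]'
```

```text
time_s: 14.1
eef_pos: [0.5339, 0.2682, 0.0428]
eef_rot: [-0.0, 0.426, 0.905, -0.001]
wrist_force: [-1.9, -1.2, 5.1]
opening: 0.359
grasp_force: 60.2
time_s: 14.35
eef_pos: [0.534, 0.2682, 0.0427]
eef_rot: [-0.0, 0.425, 0.905, -0.001]
wrist_force: [-4.8, -2.3, 11.9]
opening: 0.359
grasp_force: 60.9
```

```bash
python3 -m handwheel '[[[-1,0,0,-0.12,0,0,0],[-1,0,0,-0.12,0,0,0],[-0.2,0,0,-0.12,0,0,0],[-0.1,0,0,-0.12,0,0,0],[0.1,0,0,-0.12,0,0,0],[0.4,0,0,-0.12,0,0,0],[0.6,0,0,-0.12,0,0,0],[0.6,0,0,-0.12,0,0,0]]]';  python3 -m handwheel '[[[0.6,0,0,-2,0,0,0],[0.6,0,0,-4,0,0,0],[0.6,0,0,-7,0,0,0],[0.6,0,0,-11,0,0,0],[0.6,0,0,-15,0,0,0],[0.6,0,0,-15,0,0,0],[0.6,0,0,-15,0,0,0]]]'; python3 - <<'E'
from h import *
grab("g"); s=load("g","side")
im=cv2.resize(s["frame"][130:290,210:400],(760,600)[:2],interpolation=cv2.INTER_CUBIC)
cv2.imwrite("pics/g_c.png",im)
E
```

```text
time_s: 15.35
eef_pos: [0.5338, 0.2682, 0.0423]
eef_rot: [-0.0, 0.426, 0.905, -0.0]
wrist_force: [0.5, -0.3, -0.5]
opening: 0.801
grasp_force: 0.0
time_s: 16.23
eef_pos: [0.5339, 0.2684, 0.1933]
eef_rot: [0.0, 0.426, 0.905, -0.0]
wrist_force: [-0.4, 0.2, 0.9]
opening: 0.799
grasp_force: 0.0
```

View pics/g_c.png

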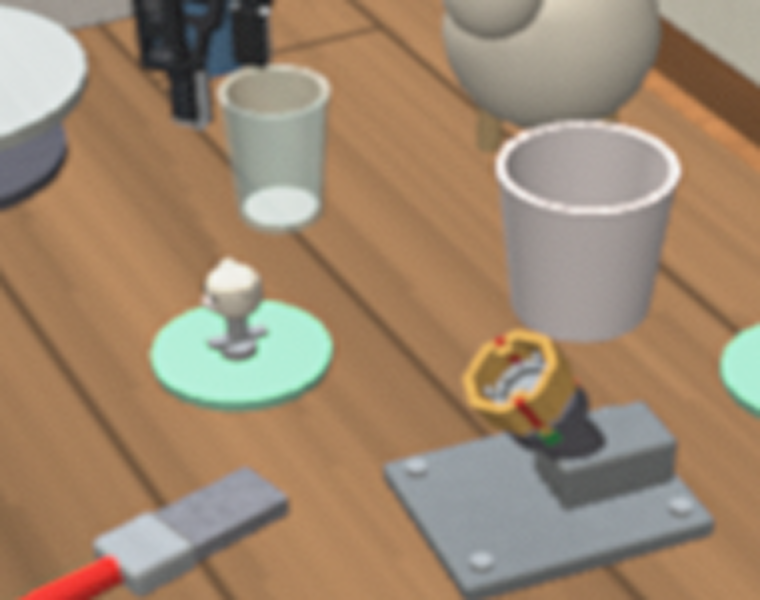

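The head stands upright at (237,310) in the middle of the tile, the collar at (520,380) is open, and the gripper is clear, so I'm handing in.

```bash
python3 -c "
from bench import ctrl
print(ctrl.hand_in())"
```

```text
the job is handed in; nothing more can be done
None
```

The job is handed in: the final picture shows the collar open and the white head standing upright in the middle of the nearest mint-green tile, with the gripper clear; `hand_in()` gave no verdict.

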